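# Gauge the full-size spacer in the bench caliper and reject the worn one

### The arm

A 6-joint arm with a two-finger parallel gripper is mounted at the origin on the work surface; the furniture and walls round the work are solid. World frame = base frame: x ahead of the robot, y to its left, z up, the work surface at z = 0. Lengths are in mm, angles in rad, forces in N, time in s.
With the tool pointing down it reaches from about 300 to 775 mm from the base axis. Payload 14.6 kg.
Tool frame: the origin (TCP) lies between the finger pads; the fingertips stand manip.tip_reach ahead of it and the grasp point (between the pads) lies 5 mm behind it (manip.tip_reach is the distance from the TCP to the fingertips, in mm); z points along the fingers, y is the line along which they close (so a half turn about z gives the same grasp; the last joint's range is limited). The gripper opens to 94 mm and grips with 3 to 60 N. Pads are 16 mm wide; open, the fingers measure 119 mm over their backs; the gripper's body (75 mm by 177 mm) begins 78 mm behind the grasp point.
Start: joints at [-1.17, 0.3, 1.521, -0, 1.321, -0.067], TCP at [248, -490.903, 219.446] pointing down, gripper open.
Joint ranges: [-3.03, 3.03], [-0.79, 2.21], [0.23, 2.52], [-1.04, 4.18], [0, 3.07], [-2.55, 2.55]. Speed limits (rad/s): [2.22, 2.22, 2.57, 3.14, 3.14, 3.14].

### API

Orientations are given as [roll, pitch, yaw] about the fixed x, y, z axes, in that order (R = Rz(yaw) Ry(pitch) Rx(roll)).
In Python, from cell import manip gives the robot as it stands. The module is installed in compiled form; this text tells all that it offers.
- The arm moves only by the shell command python3 -m creep 'ROWS' [FORCE]. ROWS is JSON, a list of rows, each a list of 3 entries, a list of its own where there are three numbers: the opening, from -1 (shut) to 1 (fully open), then the shift along the tool's x, y, z in cm, then the turn about the tool's z in units of 5 degrees (1.0 is 5 degrees). In form: [[grip, [tx, ty, tz], roll], ...]. A call has 1 to 12 rows; each row is the pose to reach, as a shift and turn from the pose commanded when the call began, along the tool's axes at that moment; what a row does not reach only later rows make up. A row lasts 1/10 s, in which the tool goes at most 50 mm and 8.59 degrees, less where a joint would pass 70% of its speed; a pose out of reach is approached as far as the arm can. A call with a gripper value outside its range is refused whole. The fingers move at their own pace and stop on an object; FORCE is the grip in N (left out, the last holds). Time passes only in rows, so rows that repeat a pose let the fingers close. It gives the time, the measured TCP pose, the force, the opening and the grip force at its end, in the units of the state.
- manip.read_state(): the state, without advancing time (a new reading comes with each control period).
- manip.camera(name): name is "scene" or "side" or "wrist"; returns the picture (420x560x3 uint8, red, green, blue); there is no depth.
- manip.camera_params(name): a dict with "fovy" (degrees; the focal length in pixels is half the picture's height over the tangent of half this angle, whatever the lens; pixels are square), "cx", "cy" (the principal point, pixels), "origin" and "attitude" of the camera in the world. Camera axes: x right, y down, z forward; pixel columns grow to the right and rows downward; lengths in mm; the calibration is good to about 2 mm. A picture is of the moment at which its call begins: read the wrist's pose just before it. camera_params takes no time and is no camera call; for the wrist camera it gives the pose at the moment of the call.
- manip.sign_off(): hands the job in; it is judged then, once.
The state is a dict: "clock": time; "joints": joint angles; "qd": joint speeds; "effort": joint torques, N m; "eef_pos": TCP position; "eef_rot": TCP orientation; "wrist_force": force on the tool from outside, world axes, zero at the start; "moment": the same for the moment, N m; "finger_gap": finger opening in mm; "finger_force": force on a finger pad.
Only numpy, scipy, OpenCV 4.12 (cv2) and the standard library are available. Lean on these libraries where they do the work, as an engineer would, in place of code of your own. Each camera call takes 0.05 s, during which the arm holds its last target. There are 200 camera calls.

### The job

One of the two look-alike turned spacers is worn thin: put that one in the lime green reject bin. Stand the thicker one upright between the jaws of the bench caliper and gently slide the jaw shut on it until the red needle on the sprung anvil lies over the green band, never driving the anvil to the end of its travel, then let go and leave it so. Do not disturb the other small things on the bench.

Things in the scene. Friction and masses are not known exactly. Their poses are not given: they have to be found in the camera images.
- spacer_a: one of two look-alike upright bright turned aluminium cylinders, 70 mm tall, with two fine dark lines round it and a dark dot on top, 110 to 225 g; the diameter of one is 40 mm and of the other 34 mm: feel or measure which. Origin: centre of its underside, z up. It starts standing on the table
- spacer_b: one of two look-alike upright bright turned aluminium cylinders, 70 mm tall, with two fine dark lines round it and a dark dot on top, 110 to 225 g; the diameter of one is 40 mm and of the other 34 mm: feel or measure which. Origin: centre of its underside, z up. It starts standing on the table
- caliper: bench caliper fixed to the table: dark steel bed 60 mm (its x) by 240 mm (its y) by 14 mm high, a blue spring head with the sprung anvil at its +y end, a blue carriage with the sliding jaw towards its -y end. Origin: centre of the bed's underside; y runs along the bed from the sliding jaw to the anvil, z up
- seat (a point): point on the bed's top face (14 mm above the table), on its centre line, 35 mm in front of the released anvil's face: a good place for the centre of the spacer's underside. Axes as the caliper
- jaw_grip (a point): point inside the thumb post of the sliding jaw's carriage, 72 mm above the table: an upright black post 14 mm (caliper's x) by 22 mm (caliper's y), its top 87 mm above the table, its axis 45 mm behind the jaw's face. Grip it and push along the caliper's y. Jaw and anvil faces are 44 mm wide and reach up to 51 mm above the table. Axes as the caliper
- anvil_face (a point): centre of the sprung anvil's measuring face, 34 mm above the table; moves with the anvil. Axes as the caliper
- jaw (a joint): travel of the sliding jaw in m, 0 wide open, growing as it slides along the caliper's y to the anvil, at most 0.085. The gap between the faces is 0.095 - jaw + anvil. Stiff slide: takes about 11 N to move and stays where it is left, even against the anvil's spring
- anvil (a joint): how far the sprung anvil is pressed back, in m: 0 free, end of travel 0.014 (driving it beyond 0.012 is a fault); spring 1 N per mm. A red needle on it points along the top of the spring head; its tip is over the green band (6 mm long) from 0.003 to 0.009, over white below and over red above
- reject_bin: open lime green plastic bin fixed to the table, outside 70 mm (its x) by 158 mm (its y), 95 mm high, inside 57 mm by 144 mm, floor 2 mm thick. Origin: centre of its underside; y along its length
- cell_1: red and yellow C cell standing up, 27 mm diameter, 50 mm tall, bystander. Origin: centre of its underside
- cell_2: second C cell, like the first, bystander. Origin: centre of its underside
- tin: round grey tin, 52 mm diameter, 22 mm tall, bystander. Origin: centre of its underside
- cell_3: third C cell, like the first, bystander. Origin: centre of its underside
- movement: black square clock movement 56 x 56 mm, 32 mm tall with its brass shaft, bystander. Origin: centre of its underside
There are look-alikes about, which are no part of the job. What is shaped like the spacer_b but orange, purple or turquoise is not meant.

How it is judged (in metres and radians):
At the end, for the whole second after the job is handed in: The 40 mm spacer stands upright (tilt under 0.08 rad) and still on the caliper's bed within 20 mm of its centre line, held between jaw and anvil with the anvil pressed back 3 to 9 mm (needle over the green band); the 34 mm spacer lies or stands at rest inside the reject bin (value of joint anvil between 0.003 and 0.009 m and x of spacer_a in the frame of caliper between -0.02 and 0.02 m and y of spacer_a in the frame of caliper between 0 and 0.05 m and z of spacer_a in the frame of caliper between 0.008 and 0.02 m and angle between spacer_a's own z axis and vertical below 0.08 rad and linear speed of each of spacer_a, spacer_b below 0.01 m/s and x of spacer_b in the frame of reject_bin between -0.031 and 0.031 m and y of spacer_b in the frame of reject_bin between -0.075 and 0.075 m and z of spacer_b in the frame of reject_bin between -0.005 and 0.06 m); the robot touches nothing.
It fails at once if the sprung anvil is driven towards the end of its travel (beyond 12 mm) (value of joint anvil above 0.012 m).
It fails at once if a bystander (cell, tin, movement) is moved more than 25 mm or tipped over (distance of any of cell_1, cell_2, tin, cell_3, movement from where it was at the start of the episode above 0.025 m or angle between any of cell_1, cell_2, tin, cell_3, movement's own z axis and vertical above 0.5 rad).
It also fails if it takes over 72 s, if anything falls off the work surface, if the arm or the gripper's body presses on something with over 40 N, if the wrist force passes 120 N, or if a joint passes its speed limit or range.

## Working session

There is one attempt and no reset: what is moved stays moved. The work goes in short steps, Python scripts to look and compute and a shell command to move; the robot and the scene stay as the last step left them, time stands still between calls to the robot, and variables do not carry over. Pictures are saved under pics/ and viewed, at most 10 in all, crops included, and the job is handed in when it is done.

```bash
mkdir -p pics
cat > h.py <<'E'
import numpy as np, cv2
from cell import manip
def K(p): 
    f=210/np.tan(np.radians(p["fovy"])/2); return f
def R(p):
    a=np.array(p["attitude"],float)
    if a.shape==(3,3): return a
    from scipy.spatial.transform import Rotation as Ro
    return Ro.from_euler('xyz',a).as_matrix() if a.size==3 else None
def ray(p,u,v):
    d=R(p)@np.array([(u-p["cx"])/K(p),(v-p["cy"])/K(p),1.]); return np.array(p["origin"],float),d/np.linalg.norm(d)
def onz(p,u,v,z):
    o,d=ray(p,u,v); return o+d*(z-o[2])/d[2]
def tri(l):
    A=np.zeros((3,3));b=np.zeros(3)
    for p,u,v in l:
        o,d=ray(p,u,v);M=np.eye(3)-np.outer(d,d);A+=M;b+=M@o
    x=np.linalg.solve(A,b); return x,[np.linalg.norm((np.eye(3)-np.outer(ray(*q)[1],ray(*q)[1]))@(x-ray(*q)[0])) for q in l]
def proj(p,X):
    c=R(p).T@(np.array(X,float)-np.array(p["origin"])); return c[:2]/c[2]*K(p)+[p["cx"],p["cy"]]
E
python3 - <<'E'
from h import *
for n in ("scene","side","wrist"):
    p=manip.camera_params(n); print(n,p)
    im=manip.camera(n); cv2.imwrite(f"pics/{n}0.png",im[:,:,::-1])
print(manip.read_state(),manip.tip_reach)
a=[cv2.imread(f"pics/{n}0.png") for n in("scene","side")]
E
```

```text
scene {'fovy': 46.3233096219163, 'cx': 288.23849114461524, 'cy': 200.75773442528921, 'origin': array([169.17902447, 644.26799899, 773.35893965]), 'attitude': array([-2.29210549, -0.0067396 , -2.66117074])}
side {'fovy': 57.22955497793113, 'cx': 286.08484942583135, 'cy': 206.64587950344867, 'origin': array([ 573.64221307, -742.66041599,  592.0262922 ]), 'attitude': array([-2.23566882, -0.02049372,  0.03861926])}
wrist {'fovy': 70.10237556078745, 'cx': 284.30383129306216, 'cy': 212.64728479988966, 'origin': array([ 308.55514174, -461.02124873,  384.27139156]), 'attitude': array([ 2.90722631e+00,  7.67964310e-04, -1.10379054e+00])}
{'clock': 0.15, 'joints': array([-1.16958892e+00,  3.00336285e-01,  1.52136114e+00,  3.69081524e-05,
        1.32072385e+00, -6.65937833e-02]), 'qd': array([-4.84190798e-05, -2.43917070e-03, -6.41508586e-04, -1.60237970e-03,
       -8.71837347e-05, -6.48014728e-04]), 'effort': array([ 1.94954686e-03, -5.31962657e+01, -3.52822459e+01,  7.09069404e-02,
        2.36047996e-02, -5.50256084e-05]), 'eef_pos': array([ 247.9535815 , -490.75453324,  219.05332997]), 'eef_rot': array([-3.14076824e+00, -9.08138283e-05,  4.67792006e-01]), 'wrist_force': array([-0.1355183 , -0.6494129 ,  0.13647845]), 'moment': array([ 3.03517551e-02, -9.41762643e-03,  8.37163876e-05]), 'finger_force': 0.0, 'finger_gap': 93.89548915266016} 14.0
```

View pics/scene0.png

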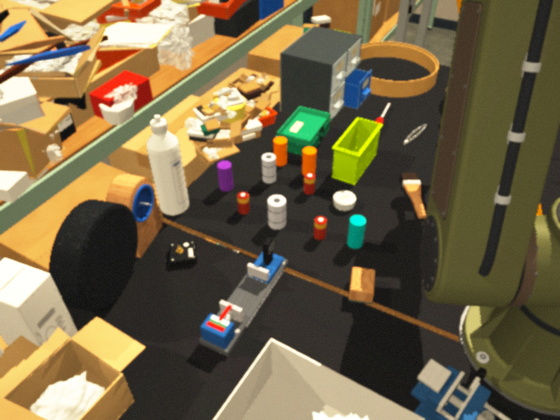

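View pics/side0.png

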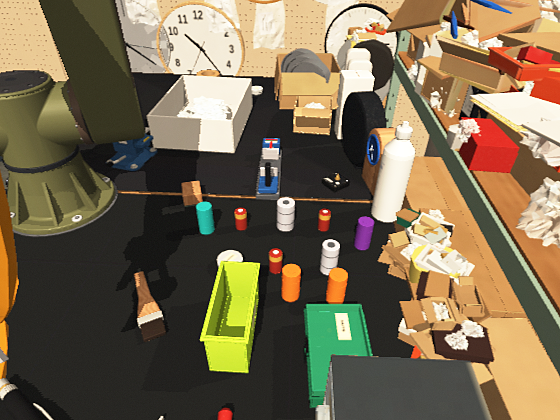

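Scene view: the candidates of this shape are bright spacers at (269,167) and (277,212), orange at (280,150) and (309,161), purple at (225,175) and turquoise at (356,231). I choose the two bright ones. In the side view they are at (330,257) and (285,214). The lime bin is at (357,150) scene and (232,315) side, the caliper at (245,300) scene and (268,165) side. Next is a close crop.

Run:
```python
import cv2,numpy as np
s=cv2.imread("pics/scene0.png");d=cv2.imread("pics/side0.png")
f=lambda i,x,y,w,h,k:cv2.resize(i[y:y+h,x:x+w],None,fx=k,fy=k,interpolation=cv2.INTER_CUBIC)
top=np.hstack([f(s,190,235,100,120,2.5),f(s,230,140,100,120,2.5),f(s,325,110,60,120,2.5)])   # 250,250,150
bot=np.hstack([f(d,230,130,65,75,4)[:300],f(d,265,190,97.__int__(),75,4)[:, :390]])
W=max(top.shape[1],bot.shape[1]);pad=lambda a:np.hstack([a,np.zeros((a.shape[0],W-a.shape[1],3),np.uint8)])
o=np.vstack([pad(top),pad(bot)]);print(o.shape);cv2.imwrite("pics/crop1.png",o)
```

```text
File "<stdin>", line 5
    bot=np.hstack([f(d,230,130,65,75,4)[:300],f(d,265,190,97.__int__(),75,4)[:, :390]])
                                                            ^
SyntaxError: invalid decimal literal
```

Run:
```python
import cv2,numpy as np
s=cv2.imread("pics/scene0.png");d=cv2.imread("pics/side0.png")
f=lambda i,x,y,w,h,k:cv2.resize(i[y:y+h,x:x+w],None,fx=k,fy=k,interpolation=cv2.INTER_CUBIC)
top=np.hstack([f(s,190,235,100,120,2.5),f(s,230,140,100,120,2.5),f(s,325,110,60,120,2.5)])
bot=np.hstack([f(d,245,130,65,70,4),f(d,265,195,95,70,4)])
W=max(top.shape[1],bot.shape[1]);pad=lambda a:np.hstack([a,np.zeros((a.shape[0],W-a.shape[1],3),np.uint8)])
o=np.vstack([pad(top),pad(bot)]);print(o.shape);cv2.imwrite("pics/crop1.png",o)
```

```text
(580, 650, 3)
```

View pics/crop1.png

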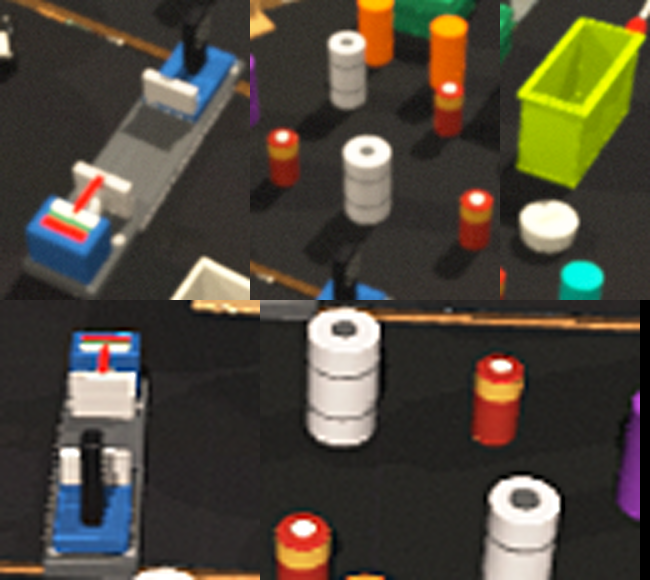

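The close crop confirms two bright spacers with dark dots on top: scene (278.4,200) and (268.8,157.2), side (286.3,202) and (331,244.5). The caliper's jaw is wide open, with its post top near side (268,163).

Run:
```python
from h import *
s=manip.camera_params("scene");d=manip.camera_params("side")
np.set_printoptions(precision=1,suppress=True)
print("near",tri([(s,278.4,200),(d,286.25,202)]))
print("far",tri([(s,268.8,157.2),(d,331,244.5)]))
print("post",tri([(s,267,241),(d,268,163)]), onz(s,267,241,87),onz(d,268,163,87))
for u,v in[(332.6,148.8),(358.2,118),(382.6,125.2),(356.2,158.8)]: print("bin",onz(s,u,v,95))
for u,v in[(286,261),(228.8,351),(200.8,339.8)]: print("bed",onz(s,u,v,14))
for u,v in[(257,196),(278,197.5)]: print("bedside",onz(d,u,v,14))
for n,u,v in[("c",242.4+.8,236-33),("c",309.5,174),("c",320.5,218.6)]: print(onz(s,u,v,50))
for n,u,v in[("c",325,211),("c",275.5,252.5),("c",240.5,211)]: print(onz(d,u,v,50))
print("needle root/anvil", onz(s,190+102/2.5,235+180/2.5,60))
# edges of spacers widths
im=manip.camera("scene");g=im.min(2)
for v in (208,211,214,165,168): 
    r=g[v,255:300]; print(v,r.tolist() if v in(211,168) else "")
```

```text
near (array([556.8, -60.1,  69.4]), [np.float64(1.6568041573266146), np.float64(1.6568041573269043)])
far (array([ 651.3, -189. ,   67.8]), [np.float64(0.1963632937741493), np.float64(0.19636329377404318)])
post (array([507.5,  74. ,  87.1]), [np.float64(0.003159399551249469), np.float64(0.003159399551179916)]) [507.6  73.9  87. ] [507.5  74.2  87. ]
bin [ 514.9 -257.7   95. ]
bin [ 511.6 -415.3   95. ]
bin [ 444.2 -412.5   95. ]
bin [ 450.4 -246.7   95. ]
bed [481.1  44.6  14. ]
bed [472.3 274.8  14. ]
bed [528.2 279.1  14. ]
bedside [482.2  33.4  14. ]
bedside [535.3  30.6  14. ]
[629.8 -33.9  50. ]
[ 544.9 -196.7   50. ]
[457.1 -68.5  50. ]
[646.4 -61.4  50. ]
[ 542.8 -199.6   50. ]
[456.6 -73.6  50. ]
needle root/anvil [498.2 221.9  60. ]
208 
211 [38, 38, 41, 43, 41, 43, 36, 39, 41, 42, 38, 47, 74, 112, 123, 120, 126, 132, 137, 133, 131, 131, 134, 132, 134, 131, 122, 109, 109, 112, 108, 76, 50, 43, 47, 43, 45, 46, 43, 47, 47, 47, 44, 43, 46]
214 
165 
168 [44, 41, 46, 45, 42, 44, 68, 108, 144, 147, 141, 136, 130, 127, 124, 124, 127, 127, 126, 127, 109, 66, 39, 26, 26, 28, 35, 42, 41, 43, 43, 41, 43, 41, 44, 41, 42, 42, 44, 44, 40, 44, 45, 41, 40]
```

```bash
cat >> h.py <<'E'
np.set_printoptions(precision=2,suppress=True)
from scipy.spatial.transform import Rotation as Ro
def go(x,y,z,yaw):
    st=manip.read_state(); Rm=Ro.from_euler('xyz',st["eef_rot"]).as_matrix()
    t=Rm.T@(np.array([x,y,z])-st["eef_pos"])/10
    dy=(yaw-st["eef_rot"][2]+np.pi)%(2*np.pi)-np.pi
    print("shift cm",t,"turn",-np.degrees(dy)/5, "now",st["eef_pos"],st["eef_rot"])
E
python3 - <<'E'
from h import *
s=manip.camera_params("scene")
for u,v in[(283,112),(330,120),(278,130),(300,175),(280,165),(309,175)]: print(onz(s,u,v,0))
go(470,-250,225,0.0)
E
```

```text
[ 771.42 -488.58    0.  ]
[ 628.67 -514.2     0.  ]
[ 738.07 -395.41    0.  ]
[ 590.38 -239.82    0.  ]
[ 655.01 -252.88    0.  ]
[ 570.21 -250.55    0.  ]
shift cm [ 30.68 -11.48  -0.58] turn 5.360156972448618 now [ 247.93 -490.8   219.12] [-3.14 -0.    0.47]
```

```bash
python3 -m creep '[[1,[35.6,-14.6,-1.5],-12.6],[1,[35.6,-14.6,-1.5],-12.6],[1,[35.6,-14.6,-1.5],-12.6],[1,[35.6,-14.6,-1.5],-12.6],[1,[35.6,-14.6,-1.5],-12.6],[1,[35.6,-14.6,-1.5],-12.6],[1,[35.6,-14.6,-1.5],-12.6],[1,[35.6,-14.6,-1.5],-12.6],[1,[35.6,-14.6,-1.5],-12.6],[1,[35.6,-14.6,-1.5],-12.6],[1,[35.6,-14.6,-1.5],-12.6],[1,[35.6,-14.6,-1.5],-12.6]]' 20
python3 - <<'E'
from h import *
import json
p=manip.camera_params("wrist");im=manip.camera("wrist");cv2.imwrite("pics/w1.png",im[:,:,::-1]);
json.dump({k:np.array(v).tolist() for k,v in p.items()},open("w1.json","w"));print(p)
go(651,-189,45,1.5708)
for X in[(557,-60,70),(651,-189,70),(480,-250,95),(480,-333,0)]:print(X,proj(p,X))
E
```

```text
clock: 1.4
eef_pos: [499.4, -201.0, 234.4]
eef_rot: [-3.142, 0.0, 1.565]
wrist_force: [-0.1, -0.5, -0.3]
finger_gap: 93.5
finger_force: 0.0
{'fovy': 70.10237556078745, 'cx': 284.30383129306216, 'cy': 212.64728479988966, 'origin': array([ 500.33, -134.22,  399.76]), 'attitude': array([ 2.91, -0.  , -0.01])}
shift cm [ 1.27 15.16 18.95] turn -0.060246588213728816 now [ 499.38 -200.91  234.48] [-3.14  0.    1.57]
(557, -60, 70) [339.57  65.3 ]
(651, -189, 70) [419.73 190.69]
(480, -250, 95) [265.96 251.28]
(480, -333, 0) [270.98 281.67]
```

View pics/w1.png

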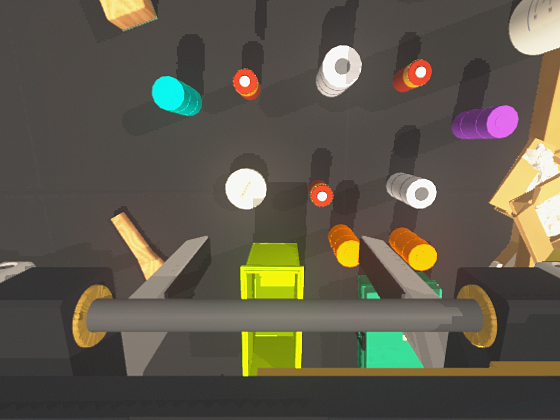

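The wrist view shows the near spacer's dot at (342,66), the far spacer's at (421,194), and orange cylinders just below the far one at (413,248). The bin's near rim runs from (241,267) to (304,266). All of this agrees with the predictions.

Run:
```python
from h import *
import json
w=json.load(open("w1.json"));s=manip.camera_params("scene");d=manip.camera_params("side")
print(tri([(s,278.4,200),(d,286.25,202),(w,342,66)]))
print(tri([(s,268.8,157.2),(d,331,244.5),(w,421,194)]))
print("bin rim",onz(w,241,267,95),onz(w,304,266,95),onz(w,243,376,95),onz(w,302,376,95))
print("orange top",onz(w,417,253,70),onz(w,348,254,70))
go(650,-191,45,1.5708)
```

```text
(array([557.77, -60.49,  69.47]), [np.float64(2.518388306813598), np.float64(0.9726872713783938), np.float64(1.7821640453465295)])
(array([ 652.03, -191.04,   68.45]), [np.float64(1.896434484625639), np.float64(1.2570775160471443), np.float64(2.2890646686295693)])
bin rim [ 452.31 -268.08   95.  ] [ 521.25 -267.34   95.  ] [ 449.1  -409.16   95.  ] [ 520.15 -409.63   95.  ]
orange top [ 655.13 -262.75   70.  ] [ 574.38 -263.48   70.  ]
shift cm [ 1.07 15.06 18.95] turn -0.060246588213728816 now [ 499.38 -200.91  234.48] [-3.14  0.    1.57]
```

```bash
python3 - <<'E'
from h import *
import json
from scipy.optimize import minimize
w=json.load(open("w1.json"));s=manip.camera_params("scene");d=manip.camera_params("side")
S=[]
for n,p in(("w1",w),("scene0",s),("side0",d)):
    h=cv2.cvtColor(cv2.imread(f"pics/{n}.png"),cv2.COLOR_BGR2HSV); m=cv2.inRange(h,(28,120,60),(42,255,255))
    k,l,st,c=cv2.connectedComponentsWithStats(m);i=1+st[1:,4].argmax();m=(l==i)*np.uint8(1)
    print(n,st[i]); S.append((p,cv2.morphologyEx(m,cv2.MORPH_CLOSE,np.ones((5,5))),n))
def cost(q,ns=("scene0","side0")):
    x,y,a=q[0],q[1],q[2]/100;c,si=np.cos(a),np.sin(a);t=0
    for p,m,n in S:
        if n not in ns: continue
        P=[proj(p,(x+c*u-si*v,y+si*u+c*v,z)) for u in(-35,35) for v in(-79,79) for z in(0,95)]
        h=cv2.convexHull(np.float32(P)); k=np.zeros_like(m);cv2.fillConvexPoly(k,np.int32(np.round(h*16)),1,shift=4)
        cs=cv2.findContours(m,0,2)[0];mm=np.zeros_like(m);cv2.fillConvexPoly(mm,cv2.convexHull(np.vstack(cs)),1)
        t+=(k!=mm).sum()/mm.sum()
    return t
for ns in(("scene0","side0"),("scene0",),("side0",)):
    r=min((minimize(cost,(x0,y0,a0),args=(ns,),method="Nelder-Mead",options={"initial_simplex":[(x0,y0,a0),(x0+10,y0,a0),(x0,y0+10,a0),(x0,y0,a0+5)]}) for x0 in(480,) for y0 in(-335,-345) for a0 in(0,-3)),key=lambda r:r.fun);print(ns,r.x,r.fun)
E
python3 -m creep '[[1,[1.1,15.1,6],0],[1,[1.1,15.1,8],0],[1,[1.1,15.1,10],0],[1,[1.1,15.1,10],0],[1,[1.1,15.1,14],0],[1,[1.1,15.1,19],0],[1,[1.1,15.1,19],0],[1,[1.1,15.1,19],0]]' 20
```

```text
w1 [ 240  242   64   57 3260]
scene0 [ 331  116   53   70 2388]
side0 [ 199  261   62  113 5160]
('scene0', 'side0') [ 482.11 -344.19   -1.28] 0.13577023266999233
('scene0',) [ 486.2  -345.58   -1.66] 0.027522935779816515
('side0',) [ 480.82 -344.67   -0.27] 0.05246570263255469
clock: 2.25
eef_pos: [650.9, -190.2, 45.4]
eef_rot: [-3.141, -0.0, 1.566]
wrist_force: [-0.2, -0.1, 1.1]
finger_gap: 94.1
finger_force: 0.0
```

```bash
python3 -m creep '[[-1,[0,0,0],0],[-1,[0,0,0],0],[-1,[0,0,0],0],[-1,[0,0,0],0],[-1,[0,0,0],0],[-1,[0,0,0],0],[-1,[0,0,0],0],[-1,[0,0,0],0],[-1,[0,0,0],0],[-1,[0,0,0],0]]' 20
```

```text
clock: 3.25
eef_pos: [651.0, -189.6, 44.5]
eef_rot: [3.141, 0.0, 1.567]
wrist_force: [1.1, -0.4, 0.1]
finger_gap: 33.9
finger_force: 20.0
```

Gap 33.9: this is the thin one, so it goes to the bin.

```bash
python3 -m creep '[[-1,[0,0,-5],0],[-1,[0,0,-9],0],[-1,[0,0,-14],0],[-1,[0,0,-14],0],[-1,[-4,-4,-14],2],[-1,[-8,-8,-14],4],[-1,[-12,-12,-14],6],[-1,[-15.5,-16.6,-14],8],[-1,[-15.5,-16.6,-14],10],[-1,[-15.5,-16.6,-14],12],[-1,[-15.5,-16.6,-14],14],[-1,[-15.5,-16.6,-14],16]]'
python3 -m creep '[[-1,[0,0,0],1.6],[-1,[0,0,0],2],[-1,[0,0,0],2],[-1,[0,0,0],2],[-1,[0,0,0],2]]'
python3 - <<'E'
from h import *
go(485,-345,60,0.0);print(manip.read_state()["finger_gap"])
p=manip.camera_params("wrist");im=manip.camera("wrist");cv2.imwrite("pics/w2.png",im[:,:,::-1])
for a,b in((-35,-79),(35,-79),(35,79),(-35,79)): print(proj(p,(485+a,-345+b,95)))
E
```

```text
clock: 4.45
eef_pos: [483.9, -344.1, 183.6]
eef_rot: [-3.141, 0.001, 0.361]
wrist_force: [0.2, -0.2, -2.4]
finger_gap: 33.7
finger_force: 20.0
clock: 4.95
eef_pos: [484.3, -343.9, 184.1]
eef_rot: [-3.141, 0.0, 0.194]
wrist_force: [0.4, -0.1, -2.4]
finger_gap: 33.6
finger_force: 20.0
shift cm [ 0.05  0.12 12.41] turn 2.2228631840301833 now [ 484.32 -343.93  184.11] [-3.14  0.    0.19]
33.586551905011746
[362.25 272.  ]
[382.62 198.33]
[200.87 162.82]
[190.83 240.54]
```

View pics/w2.png

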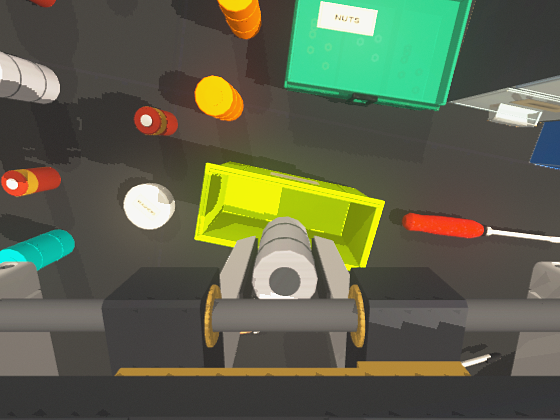

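The view shows the spacer hanging above the lime bin. The rim corners at (207,165), (383,200) and (196,240) are within 5 px of the prediction. I turn the rest of the way and lower it.

```bash
python3 -m creep '[[-1,[0,0.1,0],1.5],[-1,[0,0.1,0],2.2],[-1,[0,0.1,0],2.2],[-1,[0,0.1,4],2.2],[-1,[0,0.1,7],2.2],[-1,[0,0.1,10],2.2],[-1,[0,0.1,12],2.2],[-1,[0,0.1,13.1],2.2],[-1,[0,0.1,13.3],2.2],[-1,[0,0.1,13.3],2.2],[-1,[0,0.1,13.3],2.2]]'
python3 -m creep '[[-0.2,[0,0,0],0],[-0.2,[0,0,0],0],[-0.2,[0,0,0],0],[-0.2,[0,0,0],0],[-0.2,[0,0,-2],0],[-0.2,[0,0,-6],0],[-0.2,[0,0,-10],0],[-0.2,[0,0,-14],0],[-0.2,[0,0,-14],0],[-0.2,[0,0,-14],0]]'
python3 - <<'E'
from h import *
go(480,-200,190,1.5708)
go(557.5,-60.5,190,1.5708)
im=manip.camera("wrist");cv2.imwrite("pics/w3.png",im[:,:,::-1])
E
```

```text
clock: 6.1
eef_pos: [485.1, -345.4, 52.7]
eef_rot: [3.14, -0.001, 0.001]
wrist_force: [-0.1, 0.3, -1.1]
finger_gap: 33.4
finger_force: 20.0
clock: 7.1
eef_pos: [484.7, -345.1, 192.0]
eef_rot: [3.141, -0.001, 0.001]
wrist_force: [0.4, 0.3, 0.0]
finger_gap: 37.7
finger_force: 0.0
shift cm [ -0.46 -14.51   0.18] turn -17.9902763085095 now [ 484.72 -345.09  191.98] [ 3.14 -0.    0.  ]
shift cm [  7.3  -28.45   0.18] turn -17.9902763085095 now [ 484.72 -345.09  191.98] [ 3.14 -0.    0.  ]
```

View pics/w3.png

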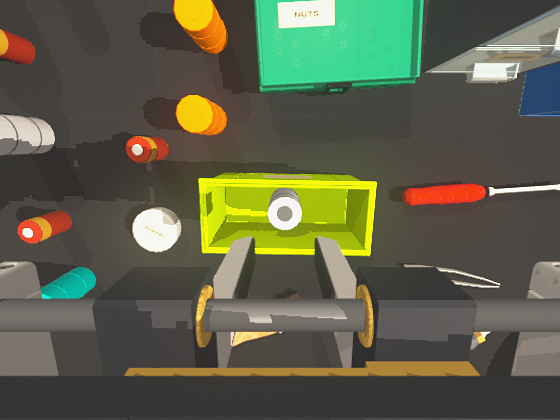

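The thin spacer stands in the bin at (285,210). Next is the thick one.

```bash
python3 -m creep '[[1,[1,-4,0],-1.7],[1,[2,-8,0],-3.4],[1,[3,-12,0],-5.1],[1,[4,-16,0],-6.8],[1,[5,-20,0],-8.5],[1,[6,-24,0],-10.2],[1,[7.3,-28.4,0],-11.9],[1,[7.3,-28.4,0],-13.6],[1,[7.3,-28.4,0],-15.3],[1,[7.3,-28.4,0],-17],[1,[7.3,-28.4,0],-18],[1,[7.3,-28.4,0],-18]]'
python3 - <<'E'
from h import *
import json
go(557.5,-60.5,45,1.5708)
p=manip.camera_params("wrist");im=manip.camera("wrist");cv2.imwrite("pics/w4.png",im[:,:,::-1]);json.dump({k:np.array(v).tolist() for k,v in p.items()},open("w4.json","w"))
print(proj(p,(557.5,-60.5,70)), proj(p,(507.5,74,87)))
E
```

```text
clock: 8.35
eef_pos: [556.9, -60.8, 189.9]
eef_rot: [-3.139, -0.0, 1.573]
wrist_force: [-0.1, 0.4, 0.3]
finger_gap: 94.3
finger_force: 0.0
shift cm [ 0.02  0.1  14.49] turn 0.025432787400754116 now [556.88 -60.79 189.92] [-3.14 -0.    1.57]
[284.46 210.83] [223.64  55.45]
```

View pics/w4.png

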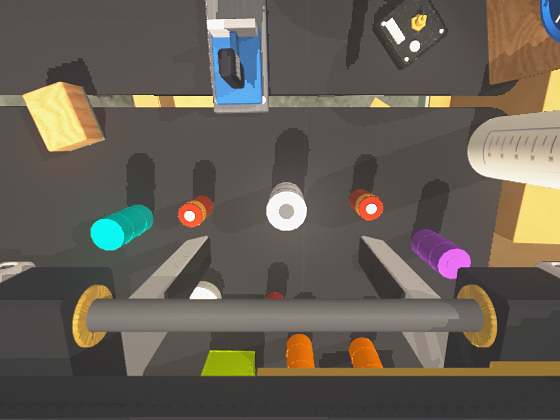

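The spacer's dot is at (286,211), which matches the prediction, and the caliper is at the top with its post at (231,68). I descend and grip.

```bash
python3 -m creep '[[1,[0,0.1,4],0],[1,[0,0.1,8],0],[1,[0,0.1,12],0],[1,[0,0.1,14.5],0],[1,[0,0.1,14.5],0],[1,[0,0.1,14.5],0]]' 20; python3 -m creep '[[-1,[0,0,0],0],[-1,[0,0,0],0],[-1,[0,0,0],0],[-1,[0,0,0],0],[-1,[0,0,0],0],[-1,[0,0,0],0],[-1,[0,0,0],0],[-1,[0,0,0],0],[-1,[0,0,0],0]]' 20
```

```text
clock: 9.0
eef_pos: [558.5, -61.0, 46.8]
eef_rot: [-3.141, -0.0, 1.57]
wrist_force: [0.0, 1.3, 0.3]
finger_gap: 93.9
finger_force: 0.0
clock: 9.9
eef_pos: [558.4, -61.0, 46.4]
eef_rot: [-3.142, -0.0, 1.572]
wrist_force: [-0.1, 0.2, 0.8]
finger_gap: 39.5
finger_force: 20.0
```

```bash
python3 -m creep '[[-1,[0,0,-5],0],[-1,[0,0,-10],0],[-1,[0,0,-14],0],[-1,[0,0,-14],0],[-1,[4,-2,-14],0],[-1,[8,-4,-14],0],[-1,[12,-5.3,-14],0],[-1,[15,-5.3,-14],0],[-1,[15,-5.3,-14],0],[-1,[15,-5.3,-14],0],[-1,[15,-5.3,-14],0]]'
python3 - <<'E'
from h import *
import json
go(504,179,45,1.5708)
p=manip.camera_params("wrist");im=manip.camera("wrist");cv2.imwrite("pics/w5.png",im[:,:,::-1]);json.dump({k:np.array(v).tolist() for k,v in p.items()},open("w5.json","w"))
print(proj(p,(504,179,14)), proj(p,(507.5,74,87)))
E
```

```text
clock: 11.0
eef_pos: [505.2, 88.3, 185.7]
eef_rot: [-3.14, 0.0, 1.571]
wrist_force: [0.8, 0.1, -2.1]
finger_gap: 39.8
finger_force: 20.0
shift cm [ 9.08 -0.1  14.07] turn 0.0022362309282862227 now [505.15  88.26 185.72] [-3.14  0.    1.57]
[282.61 117.97] [286.16 231.36]
```

View pics/w5.png

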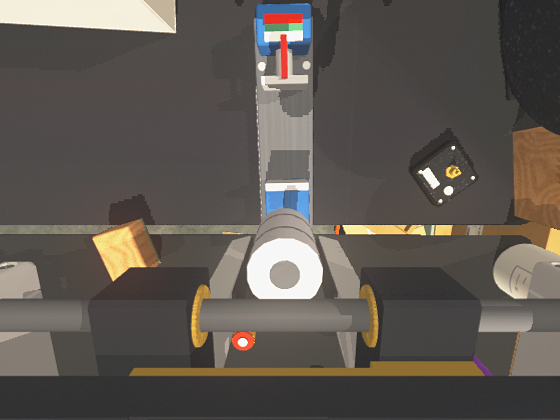

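The view shows the open caliper: anvil plate front at about (285,84), jaw plate at about (288,183), bed edges at u≈257 and 313 around v=130. The needle is over white.

Run:
```python
from h import *
import json
p=json.load(open("w5.json"));s=manip.camera_params("scene");d=manip.camera_params("side")
for n,u,v,z in[("anvL",262,84,51),("anvR",309,84,51),("jawL",265,183,51),("jawR",310,183,51),("bedL",258,140,14),("bedR",313,140,14)]: print(n,onz(p,u,v,z))
# bed edges by gradient
g=cv2.cvtColor(cv2.imread("pics/w5.png"),cv2.COLOR_BGR2GRAY).astype(float)
for v in(110,120,130,140,148):
    r=np.diff(cv2.GaussianBlur(g,(0,0),1)[v]);L=240+r[240:275].argmax();Rr=295+r[295:330].argmin()
    print(v,L+.5,Rr+.5,onz(p,L+.5,v,14)[:2],onz(p,Rr+.5,v,14)[:2])
```

```text
anvL [485.02 206.72  51.  ]
anvR [528.93 206.69  51.  ]
jawL [486.36 113.79  51.  ]
jawR [531.67 113.77  51.  ]
bedL [477.03 155.97  14.  ]
bedR [537.21 155.94  14.  ]
110 256.5 312.5 [476.08 187.17] [535.99 187.13]
120 255.5 312.5 [474.78 176.92] [536.21 176.88]
130 257.5 312.5 [476.71 166.53] [536.43 166.49]
140 257.5 312.5 [476.48 155.97] [536.66 155.94]
148 257.5 312.5 [476.3  147.42] [536.84 147.38]
```

```bash
python3 -m creep '[[-1,[4,0.1,0],0],[-1,[8.7,0.1,0],-0.2],[-1,[8.7,0.1,0],-0.2],[-1,[8.7,0.1,4],-0.2],[-1,[8.7,0.1,8],-0.2],[-1,[8.7,0.1,10],-0.2],[-1,[8.7,0.1,11.5],-0.2],[-1,[8.7,0.1,12.2],-0.2],[-1,[8.7,0.1,12.2],-0.2],[-1,[8.7,0.1,12.2],-0.2]]'
```

```text
clock: 12.05
eef_pos: [506.6, 175.7, 65.1]
eef_rot: [3.141, -0.0, 1.588]
wrist_force: [-0.0, -0.6, -2.6]
finger_gap: 39.6
finger_force: 20.0
```

```bash
python3 -m creep '[[-1,[0,0,0.1],0],[-1,[0,0,0.2],0],[-1,[0,0,0.2],0],[-1,[0,0,0.2],0]]'
```

```text
clock: 12.45
eef_pos: [506.2, 176.1, 62.6]
eef_rot: [3.141, -0.0, 1.589]
wrist_force: [0.0, 0.1, -2.0]
finger_gap: 39.8
finger_force: 20.0
```

```bash
python3 -m creep '[[-1,[0,0,0.1],0],[-1,[0,0,0.15],0],[-1,[0,0,0.15],0],[-1,[0,0,0.15],0]]'; python3 -m creep '[[-1,[0,0,0.05],0],[-1,[0,0,0.1],0],[-1,[0,0,0.1],0],[-1,[0,0,0.1],0]]'
```

```text
clock: 12.85
eef_pos: [506.2, 176.0, 60.9]
eef_rot: [-3.142, -0.0, 1.589]
wrist_force: [0.7, 0.2, -2.3]
finger_gap: 39.9
finger_force: 20.0
clock: 13.25
eef_pos: [506.2, 176.0, 60.4]
eef_rot: [3.141, -0.0, 1.589]
wrist_force: [-1.8, -0.4, 6.3]
finger_gap: 39.8
finger_force: 20.0
```

Contact with the bed. I release, rise and turn towards the post.

```bash
python3 -m creep '[[0.2,[0,0,0],0],[0.2,[0,0,0],0],[0.2,[0,0,0],0],[0.2,[0,0,0],0],[0.2,[0,0,-3],0],[0.2,[0,0,-7],0],[0.2,[0,0,-12],0],[0.2,[0,0,-16],0],[0.2,[0,0,-16],0],[0.2,[0,0,-16],0]]'
python3 -m creep '[[0,[-5,0,0],1.7],[0,[-9,0,0],3.4],[0,[-12,0,0],5.1],[0,[-12,0,0],6.8],[0,[-12,0,0],8.5],[0,[-12,0,0],10.2],[0,[-12,0,0],11.9],[0,[-12,0,0],13.6],[0,[-12,0,0],15.3],[0,[-12,0,0],17],[0,[-12,0,0],18],[0,[-12,0,0],18]]'
python3 - <<'E'
from h import *
import json
p=manip.camera_params("wrist");print(manip.read_state()["eef_pos"])
for n in("wrist","scene","side"): cv2.imwrite(f"pics/{n}6.png",manip.camera(n)[:,:,::-1])
json.dump({k:np.array(v).tolist() for k,v in p.items()},open("w6.json","w"))
a=cv2.imread("pics/wrist6.png");b=cv2.resize(cv2.imread("pics/scene6.png")[225:360,190:300],None,fx=2.1,fy=2.1);
o=np.zeros((420,800,3),np.uint8);o[:,:560]=a;o[:b.shape[0],560:560+b.shape[1]]=b;cv2.imwrite("pics/m6.png",o);print(b.shape)
go(507.5,74,72,0.02)
E
```

```text
clock: 14.25
eef_pos: [506.2, 176.0, 220.0]
eef_rot: [3.141, -0.0, 1.589]
wrist_force: [0.4, -0.1, -0.5]
finger_gap: 56.2
finger_force: 0.0
clock: 15.45
eef_pos: [507.8, 56.0, 218.2]
eef_rot: [3.142, 0.003, 0.017]
wrist_force: [0.0, -0.4, -0.4]
finger_gap: 47.1
finger_force: 0.0
[507.81  56.01 218.16]
(284, 231, 3)
shift cm [-0.  -1.8 14.7] turn 0.010229867999670964 now [508.11  56.01 219.05] [3.14 0.   0.02]
```

View pics/m6.png

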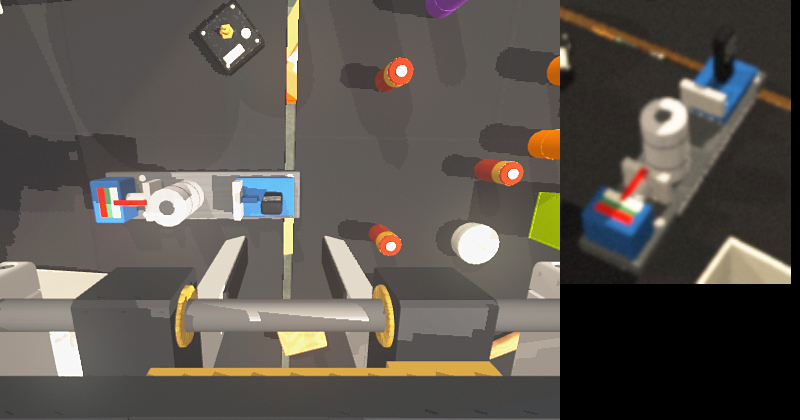

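The spacer stands in front of the anvil with its dot at wrist (167,207). The post top is about (271,208) in the wrist view, and the jaw is open.

Run:
```python
from h import *
import json
p=json.load(open("w6.json"));s=manip.camera_params("scene");d=manip.camera_params("side")
im=cv2.imread("pics/wrist6.png");g=im.max(2)
m=np.uint8(g<60)[185:222,250:297];k,l,st,c=cv2.connectedComponentsWithStats(m);print(st[1:][st[1:,4]>20]+[250,185,0,0,0],g[200:218:2,262:286:3])
print("post top",onz(p,271,208,87),"spacer",onz(p,167,207,84),tri([(p,271,208),(s,267,241),(d,268,163)]))
print("spacer scene dot",onz(s,190+664/2.1-560/2.1,225+115/2.1,84))
```

```text
[] [[ 96 176 120 127 103 130 121 246]
 [ 72  79  81  81  80  81  80 246]
 [ 84  95  95  99  97 100  90 247]
 [ 81  93  91  93  95  96  89 245]
 [ 80  91  89  91  93  92  97 245]
 [ 81  90  89  88  90  92  91 244]
 [ 79  89  89  89  90  89  88 241]
 [253 160 161 145 144 148 247 241]
 [177 191 190 182 178 157 156 154]]
post top [509.06  69.14  87.  ] spacer [507.71 175.75  84.  ] (array([508.3 ,  71.37,  86.81]), [np.float64(2.317433295449122), np.float64(1.812267092991703), np.float64(1.7503666900043098)])
spacer scene dot [505.33 178.52  84.  ]
```

```bash
python3 -m creep '[[0,[0,-1.35,0],0],[0,[0,-1.35,0],0],[0,[0,-1.35,5],0],[0,[0,-1.35,9],0],[0,[0,-1.35,12],0],[0,[0,-1.35,14],0],[0,[0,-1.35,14.9],0],[0,[0,-1.35,14.9],0],[0,[0,-1.35,14.9],0]]' 20; python3 -m creep '[[-1,[0,0,0],0],[-1,[0,0,0],0],[-1,[0,0,0],0],[-1,[0,0,0],0],[-1,[0,0,0],0],[-1,[0,0,0],0],[-1,[0,0,0],0]]' 25
```

```text
clock: 16.5
eef_pos: [508.6, 69.7, 71.9]
eef_rot: [-3.142, -0.001, 0.019]
wrist_force: [-0.1, 0.8, -0.4]
finger_gap: 47.1
finger_force: 0.0
clock: 17.2
eef_pos: [508.3, 69.6, 71.3]
eef_rot: [-3.141, -0.001, 0.018]
wrist_force: [-1.4, 1.5, 5.7]
finger_gap: 22.0
finger_force: 25.0
```

```bash
python3 -m creep '[[-1,[0,-0.5,0],0],[-1,[0,-1,0],0],[-1,[0,-1.5,0],0],[-1,[0,-2,0],0],[-1,[0,-2.5,0],0],[-1,[0,-3,0],0],[-1,[0,-3.4,0],0],[-1,[0,-3.7,0],0],[-1,[0,-3.9,0],0],[-1,[0,-3.9,0],0]]'; python3 -m creep '[[-1,[0,-0.2,0],0],[-1,[0,-0.4,0],0],[-1,[0,-0.6,0],0],[-1,[0,-0.8,0],0],[-1,[0,-1,0],0],[-1,[0,-1.2,0],0],[-1,[0,-1.3,0],0],[-1,[0,-1.3,0],0]]'
python3 -c "
from h import *
for n in('scene','side'):cv2.imwrite(f'pics/{n}7.png',manip.camera(n)[:,:,::-1])"
```

```text
clock: 18.2
eef_pos: [507.4, 107.7, 71.4]
eef_rot: [3.14, 0.0, 0.018]
wrist_force: [-3.6, -8.3, 8.1]
finger_gap: 21.6
finger_force: 25.0
clock: 19.0
eef_pos: [507.2, 120.4, 71.3]
eef_rot: [3.14, 0.0, 0.018]
wrist_force: [-3.2, -10.5, 9.9]
finger_gap: 21.5
finger_force: 25.0
```

```bash
python3 -m creep '[[-1,[0,-0.1,0],0],[-1,[0,-0.2,0],0],[-1,[0,-0.3,0],0],[-1,[0,-0.4,0],0],[-1,[0,-0.4,0],0],[-1,[0,-0.4,0],0]]'; python3 -m creep '[[-1,[0,-0.1,0],0],[-1,[0,-0.2,0],0],[-1,[0,-0.2,0],0],[-1,[0,-0.2,0],0]]';python3 -m creep '[[-1,[0,-0.1,0],0],[-1,[0,-0.2,0],0],[-1,[0,-0.2,0],0],[-1,[0,-0.2,0],0]]'
python3 - <<'E'
from h import *
for n in("scene","side"): cv2.imwrite(f"pics/{n}8.png",manip.camera(n)[:,:,::-1])
im=cv2.imread("pics/scene8.png")
b=cv2.resize(im[235:355,190:300],None,fx=4.8,fy=4.8,interpolation=cv2.INTER_CUBIC);cv2.imwrite("pics/c8.png",b)
E
```

```text
clock: 19.7
eef_pos: [507.1, 124.2, 71.4]
eef_rot: [3.139, 0.0, 0.018]
wrist_force: [-4.9, -12.5, 8.7]
finger_gap: 22.0
finger_force: 25.0
clock: 20.1
eef_pos: [507.0, 125.9, 71.4]
eef_rot: [3.139, 0.001, 0.018]
wrist_force: [-4.8, -14.2, 9.3]
finger_gap: 21.8
finger_force: 25.0
clock: 20.5
eef_pos: [507.0, 127.8, 71.4]
eef_rot: [3.139, 0.001, 0.018]
wrist_force: [-5.0, -15.7, 10.4]
finger_gap: 21.8
finger_force: 25.0
```

```bash
python3 -m creep '[[-1,[0,-0.1,0],0],[-1,[0,-0.2,0],0],[-1,[0,-0.2,0],0],[-1,[0,-0.2,0],0]]'
python3 - <<'E'
from h import *
a=[]
for n in("scene","side"): cv2.imwrite(f"pics/{n}9.png",manip.camera(n)[:,:,::-1])
f=lambda n,x,y,w,h,k:cv2.resize(cv2.imread(f"pics/{n}.png")[y:y+h,x:x+w],None,fx=k,fy=k,interpolation=cv2.INTER_CUBIC)
top=np.hstack([f("scene6",198,295,50,50,8)[:, :400],f("scene9",198,295,50,50,8)])
bot=np.hstack([f("scene9",190,235,80,40,5),f("side9",250,130,80,40,5)])
cv2.imwrite("pics/c9.png",np.vstack([top,bot]));print(top.shape,bot.shape)
E
```

```text
clock: 21.0
eef_pos: [507.0, 129.6, 71.4]
eef_rot: [3.138, 0.001, 0.018]
wrist_force: [-4.2, -17.9, 10.9]
finger_gap: 21.8
finger_force: 25.0
(400, 800, 3) (200, 800, 3)
```

View pics/c9.png

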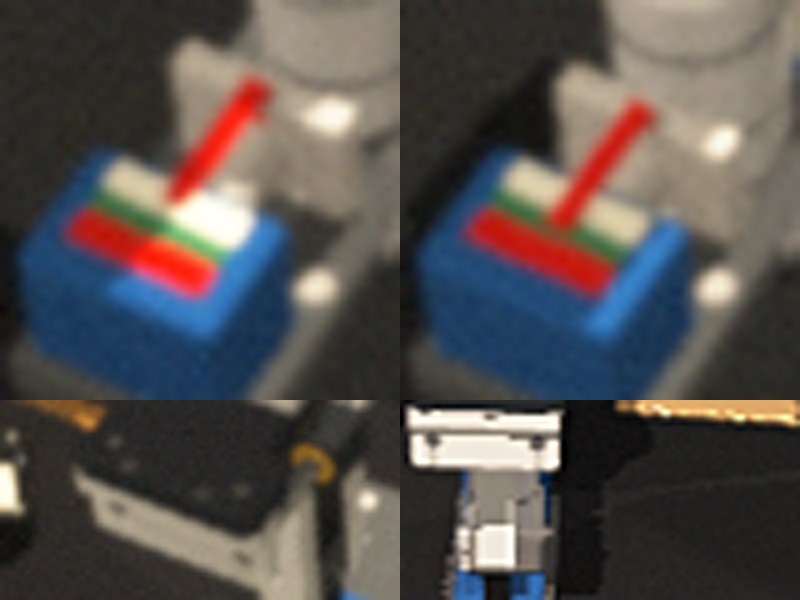

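The needle moved from white onto the green (right panel, tip about (562,222), towards the red side of the band's middle). I'll compute the shift before letting go.

Run:
```python
from h import *
s=manip.camera_params("scene")
f=lambda x,y:onz(s,198+x/8,295+y/8,62)
print(f(162,222)-f(175,197), f(242,110)-f(262,88))
A,B=[cv2.imread(f"pics/{n}.png") for n in("scene6","scene9")]
# anvil plate + needle shift: red needle upper half centroid; light white screw of fixed head as control
def c(im,x,y,w,h):
    q=cv2.cvtColor(im[y:y+h,x:x+w],cv2.COLOR_BGR2HSV);m=(((q[...,0]<8)|(q[...,0]>172))&(q[...,1]>150)&(q[...,2]>100));yy,xx=np.nonzero(m);return x+xx.mean(),y+yy.mean(),m.sum(),yy.min()+y
ca=c(A,216,303,18,18);cb=c(B,216,303,18,17);print(ca,cb)
```

```text
[-1.06  6.61  0.  ] [0.7  7.01 0.  ]
(np.float64(224.98461538461538), np.float64(311.89230769230767), np.int64(65), np.int64(305)) (np.float64(223.54761904761904), np.float64(313.6666666666667), np.int64(42), np.int64(308))
```

```bash
python3 -m creep '[[-0.2,[0,0,0],0],[-0.2,[0,0,0],0],[-0.2,[0,0,0],0],[-0.2,[0,0,0],0],[-0.2,[0,0,-2],0],[-0.2,[0,0,-5],0],[-0.2,[0,0,-9],0],[-0.2,[0,0,-14],0],[-0.2,[0,0,-14],0],[-0.2,[0,0,-14],0],[-0.2,[0,0,-14],0]]'
python3 -m creep '[[-0.2,[0,5,0],0],[-0.2,[0,8,0],0],[-0.2,[0,8,0],0],[-0.2,[0,8,0],0]]'
python3 - <<'E'
from h import *
s=manip.camera_params("scene");w=manip.camera_params("wrist")
im=manip.camera("scene")[:,:,::-1];cv2.imwrite("pics/scene10.png",im);wi=manip.camera("wrist")[:,:,::-1];cv2.imwrite("pics/wrist10.png",wi)
B=cv2.imread("pics/scene9.png")
def c(im,x,y,w,h):
    q=cv2.cvtColor(im[y:y+h,x:x+w],cv2.COLOR_BGR2HSV);m=(((q[...,0]<8)|(q[...,0]>172))&(q[...,1]>150)&(q[...,2]>100));yy,xx=np.nonzero(m);return x+xx.mean(),y+yy.mean(),m.sum()
print(c(np.ascontiguousarray(im),216,303,18,17),c(B,216,303,18,17))
# dark dot of spacer, scene & wrist: expected position
for p,I,n in((s,im,"s"),(w,wi,"w")):
    e=proj(p,(506,188,84));print(n,e)
    x,y=np.int32(np.round(e));g=I[y-20:y+21,x-20:x+21].max(2);print(cv2.resize(g,None,fx=.5,fy=.5,interpolation=cv2.INTER_AREA))
E
```

```text
clock: 22.2
eef_pos: [506.5, 131.5, 209.7]
eef_rot: [3.141, 0.002, 0.018]
wrist_force: [-0.3, -0.2, -0.2]
finger_gap: 37.9
finger_force: 0.0
clock: 22.6
eef_pos: [508.1, 51.3, 209.8]
eef_rot: [-3.141, 0.002, 0.017]
wrist_force: [0.0, 0.8, -0.3]
finger_gap: 37.6
finger_force: 0.0
(np.float64(223.97916666666666), np.float64(313.2708333333333), np.int64(48)) (np.float64(223.54761904761904), np.float64(313.6666666666667), np.int64(42))
s [236.4  283.29]
[[ 49  50  47  48  51  49  49  50  51  49  51  53  51  49  50  46  35  41
   41  36]
 [ 48  52  50  49  50  52  49  49  52  49  52  51  52  52  50  36  27  28
   32  46]
 [ 51  51  51  48  51  48  50  50  51  52  49  49  51  51  50  42  24  23
   31  59]
 [ 47  45  47  48  51  50  50  51  50  52  50  51  50  51  50  42  24  21
   31  54]
 [ 46  44  45  50  51  50  50  49  49  49  49  52  48  49  49  51  26  21
   38  57]
 [ 44  46  44  45  48  50  52  52  49  50  51  51  50  49  68 115  39  21
   36  55]
 [ 44  42  46  45  46  48  49  52  49  49  50  51  48  58 135 165  50  20
   27  30]
 [ 44  43  48  46  45  48  51  64  77  81  77  63  
[... 2073 characters left out ...]
 245 198
  188 210]
 [244 244 243 244 239 183 165 202 197 201 244 250 248 248 249 248 246 245
  247 245]
 [249 249 247 246 246 250 247 234 230 250 248 247 247 247 247 247 248 245
  246 223]
 [252 248 247 248 248 247 248 248 248 247 247 247 247 247 247 247 248 246
  211 184]
 [177 253 248 247 247 247 247 247 247 247 247 247 247 247 247 250 234 164
  112 112]
 [105 159 250 249 248 247 247 247 247 247 247 247 247 248 252 209 127 107
  109 109]
 [107 105 139 227 252 250 248 248 248 248 248 249 251 248 179 107 109 109
  109 109]
 [107 108 106 103 129 204 248 253 252 253 253 225 165 113 104 109 109 109
  108 108]
 [107 108 107 108 106 104 109 121 120 125 123 103 105 107 107 109 110 108
  108 108]]
```

```bash
python3 -c "
from cell import manip;print(manip.sign_off())"
```

```text
the job is handed in; nothing more can be done
None
```

I handed the job in at about 22.8 s: the 34 mm spacer stands in the lime bin, and the 40 mm one stands clamped in the caliper with the needle over green (anvil pressed back about 6 mm by my estimate). The arm is clear and no bystander was touched as far as I could see. The sign-off returned no verdict.

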